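# Lay down the tall spacer and bed it against the stop

### The arm

A 6-joint arm with a two-finger parallel gripper is mounted at the origin on the work surface. World frame = base frame: x ahead of the robot, y to its left, z up, the work surface at z = 0. Lengths are in mm, angles in rad, forces in N, time in s.
With the tool pointing down it reaches from about 300 to 775 mm from the base axis. Payload 14.6 kg.
Tool frame: the origin (TCP) lies between the finger pads; the fingertips stand 19 mm ahead of it and the grasp point (between the pads) is the TCP; z points along the fingers, y is the line along which they close (so a half turn about z gives the same grasp; the last joint's range is limited). The gripper opens to 94 mm and grips with 3 to 60 N. Pads are 16 mm wide; open, the fingers measure 119 mm over their backs; the gripper's body (75 mm by 177 mm) begins 78 mm behind the grasp point.
Start: joints at [-1.219, 0.3, 1.521, -0, 1.321, -0.067], TCP at [223.658, -502.461, 224.446] pointing down, gripper open.
Joint ranges: [-3.03, 3.03], [-0.79, 2.21], [0.23, 2.52], [-1.04, 4.18], [0, 3.07], [-2.55, 2.55]. Speed limits (rad/s): [2.22, 2.22, 2.57, 3.14, 3.14, 3.14].

### API

Orientations are given as [roll, pitch, yaw] about the fixed x, y, z axes, in that order (R = Rz(yaw) Ry(pitch) Rx(roll)).
In Python, from cell import monitor, imaging, job, find_in, trace gives the robot as it stands. The module is installed in compiled form; this text tells all that it offers.
- The arm moves only by the tool arm_command, never from a script. Its argument "steps" is a list of rows, each a list of 5 numbers: the opening, from 0 (shut) to 1 (fully open), then the shift along the tool's x, y, z in mm, then the turn about the tool's z in degrees. In form: [[gripper, dx, dy, dz, turn], ...]. A call has 1 to 20 rows; each row is the pose to reach, as a shift and turn from the pose commanded when the call began, along the tool's axes at that moment; what a row does not reach only later rows make up. A row lasts 1/8 s, in which the tool goes at most 62.5 mm and 10.7 degrees, less where a joint would pass 70% of its speed; a pose out of reach is approached as far as the arm can. A call with a gripper value outside its range is refused whole. The fingers move at their own pace and stop on an object; "force" is the grip in N (left out, the last holds). Time passes only in rows, so rows that repeat a pose let the fingers close. It gives the time, the measured TCP pose, the force, the opening and the grip force at its end, in the units of the state.
- monitor.read_state(): the state, without advancing time (a new reading comes with each control period).
- imaging.camera(name): name is "side" or "top"; returns a dict with "img" (480x640x3 uint8, red, green, blue), "mtx" (3x3 intrinsics, pixels), "D" ([k1, k2, p1, p2, k3] as OpenCV has them; the pictures are not rectified), "view" (4x4, takes a point from world to camera coordinates). Camera axes: x right, y down, z forward; pixel columns grow to the right and rows downward; lengths in mm; the calibration is good to about 2 mm. A picture is of the moment at which its call begins. There is no depth.
- job.sign_off(): hands the job in; it is judged then, once.
Trained networks look in a picture, given as the dict that the camera call returned (one of the last four; its "shot" number tells which), for a name from the list of things; names that differ only in an ending like _2 or _b are one class to them, and where a whole thing is asked for, a point or a joint stands for the part that bears it (a point fixed in the world has none). Each returns a list of dicts, best first, with "p" (0 to 1); they miss things now and then, are a little off and sometimes report something else, mostly with a low value. They report only what shows in the picture. A call takes as long as a camera call. They do not tell look-alikes from the thing itself.
- find_in(picture, target): "rect" ([centre column, centre row, width, height] in pixels, round what is visible of it).
- trace(picture, target): "region" (480x640 bool, what is visible of it) and "rect" ([centre column, centre row, width, height] in pixels, round what is visible of it).
The state is a dict: "clock": time; "joints": joint angles; "qd": joint speeds; "effort": joint torques, N m; "eef_pos": TCP position; "eef_rot": TCP orientation; "wrist_force": force on the tool from outside, world axes, zero at the start; "moment": the same for the moment, N m; "finger_gap": finger opening in mm; "finger_force": force on a finger pad.
Only numpy, scipy, OpenCV 4.12 (cv2) and the standard library are available. Lean on these libraries where they do the work, as an engineer would, in place of code of your own. Each camera call takes 0.05 s, during which the arm holds its last target. There are 200 camera calls.

### The job

The tall grey PVC spacer standing on end in the long bay of the open green chest would foul the lid. Push it over from near its top, without lifting it, so that it lies along the bay towards the end stop; then slide it up against the stop, bed it there with a steady push of about 10 N for a good half second, and let go. Never press hard on the stop (20 N is too much), leave the spacer touching the stop, and leave the other parts where they are.

Things in the scene. Friction and masses are not known exactly. Their poses are not given: they have to be found in the camera images.
- chest: Green open sheet-steel parts chest, fixed, 388 x 258 mm, walls 4 mm thick and 80 mm high, steel lid folded back on the far side. Origin: centre of its underside; x along its length towards the stop, y towards its hasp side (robot's side), z up. A partition 62 mm high at y = +9 to +13 mm parts off the long bay (robot's side) from a space with small parts.
- bay (a point): Point on the long bay's floor, 6 mm above the chest's underside, half-way along the bay on its mid-line (69 mm along the chest's y from the chest origin); axes as the chest's. The bay reaches 190 mm either way along x and 56 mm either way along y (112 mm wide inside) and is empty but for the tall spacer and the stop.
- spacer: Tall grey PVC box-section tube, open ends, walls 8 mm, 70 (x) by 100 (y) by 180 mm tall (z), 0.4 to 0.8 kg, loose, standing on end in the bay, its x towards the stop. Origin: centre of its lower end. Balance point at mid-height; pushed high it tips, pushed low it slides; past balance it falls by itself. Lying as wanted: z towards the stop, x down, 70 mm high.
- spacer_top (a point): Centre of the spacer's upper end (180 mm along its z from its origin), the end that meets the stop. After the spacer has fallen over, this end is some 15 to 90 mm short of the stop. Sliding the lying spacer along the bay floor takes roughly 2 to 6 N, to be added to the push on the stop.
- spacer_toe (a point): Middle of the lower edge of the spacer on the stop's side, about which it tips; it stays at the floor when the spacer is tipped over and must not rise.
- stop: Dark steel stop plate, 12 mm thick (x), 100 mm wide, 66 mm high, rigidly fixed across the bay floor at the chest's +x end; its place along the bay varies by some 20 mm. Origin: centre of its underside; axes as the chest's. It does not give: a millimetre or so too far makes a large force.
- stop_face (a point): Centre of the stop's face that looks along the bay to the spacer (6 mm towards the chest's -x from the stop's mid-plane), 35 mm above the bay floor; axes as the chest's.
- impeller: Bystander: cast-iron impeller, 100 mm across, 34 mm high, in the chest behind the partition. Origin: centre of its underside.
- switch: Bystander: brass pressure switch, 34 mm across, 54 mm high, in the chest. Origin: centre of its underside.
- follower: Bystander: steel cam follower, roller 32 mm across with a stud, 44 mm high, in the chest. Origin: centre of its underside.
- short_spacer: Bystander: short grey PVC spacer, 44 x 50 mm, 45 mm high, in the chest. Origin: centre of its underside.
- wrench: Bystander: steel wrench 200 mm long lying on the plinth to the robot's right.
- can: Bystander: plain metal can, 70 mm across, 110 mm high, on the plinth to the left.
- collar: Bystander: steel collar, 70 mm across, 25 mm high, on the plinth to the left.
Mind the look-alikes: they are no part of the job. Leave any red look-alike of the spacer alone.

How it is judged (in metres and radians):
On the way, in this order (a step that is already met when the one before it is completed fails the run):
1. the spacer lies on its broad side along the bay, fallen towards the stop (angle between spacer's own z axis and vertical between 1.48 and 1.66 rad and angle between spacer's own x axis and vertical above 3 rad), for 0.2 s.
2. the lying spacer is pressed against the stop with 5 to 17 N for 0.3 s (all of step 1 and contact force between spacer and stop between 5 and 17 N), for 0.3 s.
At the end, for the whole second after the job is handed in: The tall spacer lies at rest on its broad side on the bay floor (within about 5 degrees), its former upper end within 4 mm of the stop's face and within 20 mm of the bay's mid-line, let go (all of step 1 and x of spacer_top in the frame of stop_face between -0.004 and 0.004 m and y of spacer_top in the frame of stop_face between -0.02 and 0.02 m and height (world z) of spacer_toe below 0.015 m and linear speed of spacer below 0.02 m/s); the robot touches nothing.
It fails at once if the stop is pressed with more than 20 N (contact force between spacer and stop above 20 N).
It fails at once if the spacer is lifted: its toe edge rises more than 25 mm off the bay floor (height (world z) of spacer_toe above 0.031 m).
It fails at once if another part is moved more than 20 mm (distance of any of impeller, switch, follower, short_spacer, wrench, can, collar from where it was at the start of the episode above 0.02 m).
It also fails if it takes over 64 s, if anything falls off the work surface, if the arm or the gripper's body presses on something with over 40 N, if the wrist force passes 120 N, or if a joint passes its speed limit or range.

## Working session

There is one attempt and no reset: what is moved stays moved. The work goes in short steps, Python scripts to look and compute and a tool call to move; the robot and the scene stay as the last step left them, time stands still between calls to the robot, and variables do not carry over. Pictures are saved under pics/ and viewed, at most 10 in all, crops included, and the job is handed in when it is done.

Besides the shell and the picture viewer there is one more tool, called after "Request:" as a command line: name --pt "numbers of a row" for each row, then --argument value for the rest. arm_command: Moves the arm, as the interface text tells. Its arguments: {"type":"object","properties":{"steps":{"type":"array","items":{"type":"array","items":{"type":"number"}}},"force":{"type":"number"}},"required":["steps"]}

```bash
mkdir -p pics; python3 - <<'E'
from cell import monitor, imaging, job, find_in, trace
import cv2,numpy as np
s=monitor.read_state();print({k:np.round(v,3).tolist() for k,v in s.items()})
ims=[]
for n in("side","top"):
    c=imaging.camera(n);ims.append(c["img"])
    print(n,c["mtx"].tolist(),c["D"],np.round(c["view"],4).tolist())
    for t in("spacer","stop","chest"):
        print(t,[(np.round(d["rect"]).tolist(),round(d["p"],2)) for d in find_in(c,t)])
    cv2.imwrite(f"pics/{n}0.png",c["img"][:,:,::-1])
E
```

```text
{'clock': 0.0, 'joints': [-1.219, 0.3, 1.522, -0.0, 1.321, -0.067], 'qd': [0.002, -0.003, -0.001, 0.001, 0.002, -0.002], 'effort': [-0.001, -53.181, -35.274, 0.071, 0.024, -0.0], 'eef_pos': [223.595, -502.247, 223.887], 'eef_rot': [-3.14, -0.0, 0.419], 'wrist_force': [-0.982, -0.706, 0.269], 'moment': [-0.005, 0.035, 0.013], 'finger_force': 0.0, 'finger_gap': 93.55}
side [[530.445494619791, 0.0, 324.36708217380266], [0.0, 530.445494619791, 240.31120913682457], [0.0, 0.0, 1.0]] [0.01705589 0.         0.         0.         0.        ] [[-0.9386, -0.3442, 0.0249, 524.561], [-0.1927, 0.4631, -0.8651, 237.6578], [0.2863, -0.8168, -0.501, 1057.0368], [0.0, 0.0, 0.0, 1.0]]
spacer [([372.0, 249.0, 55.0, 86.0], 0.83), ([408.0, 214.0, 38.0, 78.0], 0.65)]
stop [([312.0, 326.0, 48.0, 23.0], 0.51), ([371.0, 250.0, 58.0, 90.0], 0.31)]
chest [([269.0, 293.0, 273.0, 160.0], 0.93)]
top [[475.89690480485126, 0.0, 319.06431526756774], [0.0, 475.89690480485126, 237.67021909963447], [0.0, 0.0, 1.0]] [-0.12742258  0.          0.          0.          0.        ] [[-0.0063, -1.0, 0.0048, 17.2896], [-0.992, 0.0056, -0.1264, 579.7264], [0.1264, -0.0056, -0.992, 1070.2861], [0.0, 0.0, 0.0, 1.0]]
spacer [([362.0, 278.0, 44.0, 54.0], 0.88)]
stop [([243.0, 262.0, 17.0, 48.0], 0.61)]
chest [([321.0, 200.0, 196.0, 228.0], 0.83)]
```

View pics/side0.png

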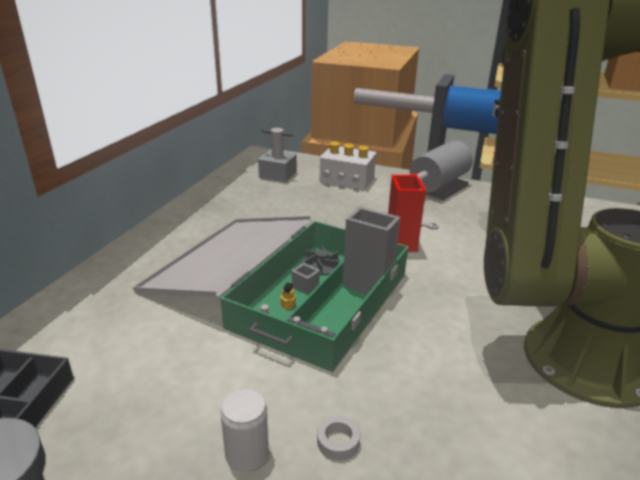

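View pics/top0.png

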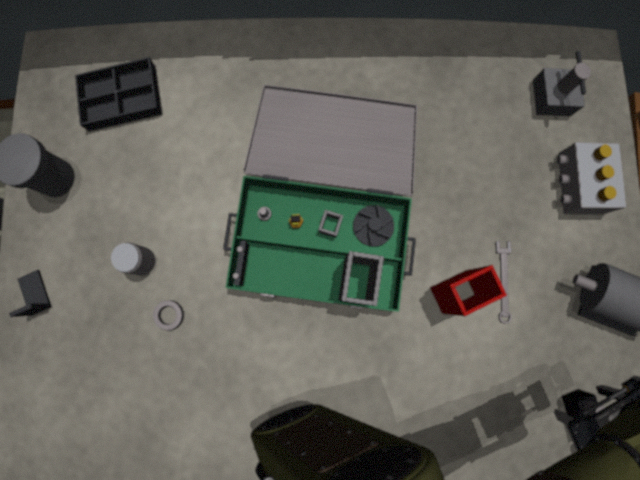

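The grey tube standing in the chest is at top (362,278) and side (371,250). It fits the description: grey and in the long bay. The red tube at top (470,290) and side (408,214) is the look-alike outside the chest. The stop is at top (240,262). One enlarged crop will confirm this and give the corners.

```bash
cat > h.py <<'E'
from cell import monitor, imaging, job, find_in, trace
import cv2,numpy as np
def ray(c,px,z):
    "world point at height z seen at pixels px (N,2)"
    u=cv2.undistortPoints(np.float64(px).reshape(-1,1,2),c["mtx"],c["D"]).reshape(-1,2)
    V=np.array(c["view"]);R,t=V[:3,:3],V[:3,3];o=-R.T@t
    d=np.c_[u,np.ones(len(u))]@R
    return o+d*((z-o[2])/d[:,2])[:,None]
def proj(c,P):
    V=np.array(c["view"]);return cv2.projectPoints(np.float64(P).reshape(-1,1,3),cv2.Rodrigues(V[:3,:3])[0],V[:3,3],c["mtx"],c["D"])[0].reshape(-1,2)
E
python3 - <<'E'
from h import *
c=imaging.camera("top")
i=c["img"][172:322,222:422]
cv2.imwrite("pics/crop1.png",cv2.resize(i,None,fx=4,fy=4,interpolation=cv2.INTER_CUBIC)[:,:,::-1])
for t,z in(("spacer",186),("stop",72)):
    r=trace(c,t)[0];b=cv2.boxPoints(cv2.minAreaRect(np.argwhere(r["region"])[:,::-1].astype(np.float32)))
    print(t,r["p"],b.round(1).tolist(),ray(c,b,z).round(1).tolist())
E
```

```text
spacer 0.78 [[338.29998779296875, 300.1000061035156], [345.6000061035156, 249.89999389648438], [383.29998779296875, 255.39999389648438], [375.8999938964844, 305.6000061035156]] [[435.9, -22.6, 186.0], [535.9, -38.4, 186.0], [524.2, -113.9, 186.0], [424.3, -97.2, 186.0]]
stop 0.76 [[232.6999969482422, 284.1000061035156], [238.8000030517578, 241.10000610351562], [249.5, 242.60000610351562], [243.3000030517578, 285.6000061035156]] [[471.9, 207.6, 72.0], [568.5, 195.1, 72.0], [564.9, 170.9, 72.0], [468.4, 183.7, 72.0]]
```

View pics/crop1.png

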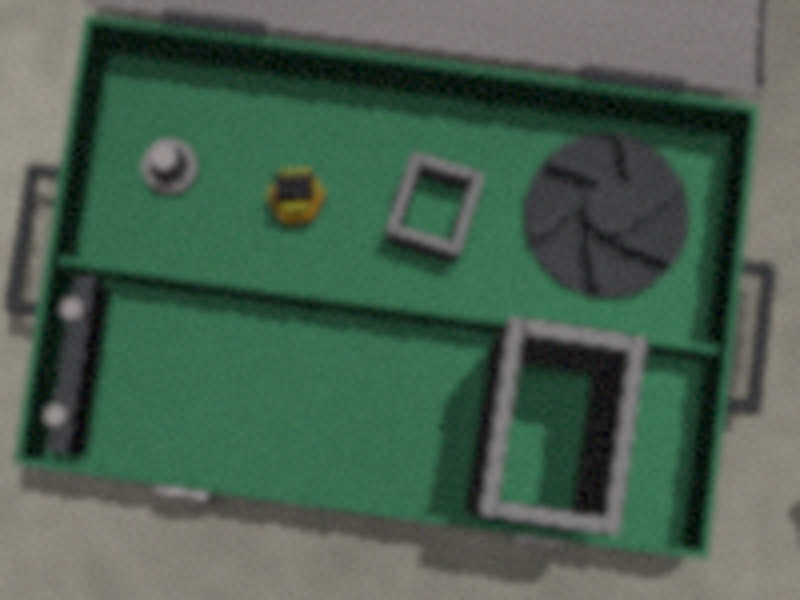

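The crop confirms it: the grey tube's rim spans crop (478–645, 318–530). The stop is at crop (75,365), with its face on the right, and the bay between them is empty.

```bash
python3 - <<'E'
from h import *
c=imaging.camera("top")
f=lambda p:np.array(p)/4+[222,172]-.375
C=ray(c,f([(88,17),(757,103),(708,554),(20,460)]),80);print("chest",C.round(1).tolist(),C.mean(0))
S=ray(c,f([(510,318),(646,338),(616,531),(477,515)]),186);print("sp",S.round(1).tolist(),S.mean(0))
F=ray(c,f([(103,280),(80,455)]),72);print("stopface",F.round(1).tolist(),F.mean(0))
for Q in(C,S): 
    for a,b in((1,0),(2,3),(0,3),(1,2)): d=(Q[b]-Q[a]);print(np.linalg.norm(d).round(1),np.degrees(np.arctan2(d[1],d[0])).round(2))
d=F[1]-F[0];print(np.linalg.norm(d),np.degrees(np.arctan2(d[1],d[0])))
E
```

```text
chest [[717.5, 185.4, 80.0], [665.5, -195.3, 80.0], [412.0, -160.6, 80.0], [466.0, 219.7, 80.0]] [565.27205571  12.31471854  80.        ]
sp [[533.3, -45.4, 186.0], [522.7, -113.6, 186.0], [426.7, -96.7, 186.0], [435.3, -27.8, 186.0]] [479.50506359 -70.88235321 186.        ]
stopface [[567.3, 175.7, 72.0], [469.0, 187.5, 72.0]] [518.11591938 181.61011998  72.        ]
384.2 82.23
384.1 81.92
253.8 172.23
255.8 172.2
69.0 81.23
69.5 82.95
99.6 169.79
97.5 170.02
98.98605870722146 173.12609797301718
```

Request:
arm_command --pt "0.79 0 0 -40 0" --pt "0.79 0 0 -80 0" --pt "0.79 38 -24 -80 -6" --pt "0.79 76 -48 -80 -12" --pt "0.79 114 -72 -80 -18" --pt "0.79 152 -96 -80 -24" --pt "0.79 190 -120 -80 -30" --pt "0.79 228 -144 -80 -36" --pt "0.79 266 -168 -80 -42" --pt "0.79 304 -192 -80 -48" --pt "0.79 342 -216 -80 -54" --pt "0.79 377 -239 -80 -58.1" --pt "0.79 377 -239 -80 -58.1" --pt "0.79 377 -239 -80 -58.1" --pt "0.79 377 -239 -80 -58.1"

```text
clock: 2.48
eef_pos: [470.5, -131.6, 304.5]
eef_rot: [3.142, 0.0, 1.431]
wrist_force: [-0.9, -0.8, -0.2]
finger_gap: 73.9
finger_force: 0.0
```

Request:
arm_command --pt "0.79 0 0 40 0" --pt "0.79 0 0 80 0" --pt "0.79 0 0 105 0" --pt "0.79 0 0 120 0" --pt "0.79 0 0 120 0" --pt "0.79 0 0 120 0"

```text
clock: 3.22
eef_pos: [471.3, -131.1, 185.5]
eef_rot: [3.14, 0.0, 1.433]
wrist_force: [0.2, 0.7, -0.6]
finger_gap: 74.4
finger_force: 0.0
```

```bash
python3 - <<'E'
from h import *
c=imaging.camera("side")
cv2.imwrite("pics/s1.png",cv2.resize(c["img"][130:380,200:500],None,fx=2.4,fy=2.4)[:,:,::-1])
s=monitor.read_state();print(s["eef_pos"],s["wrist_force"])
E
```

```text
[ 471.28141452 -131.07098587  185.51559089] [-0.23219664 -0.03895631  0.35404318]
```

View pics/s1.png

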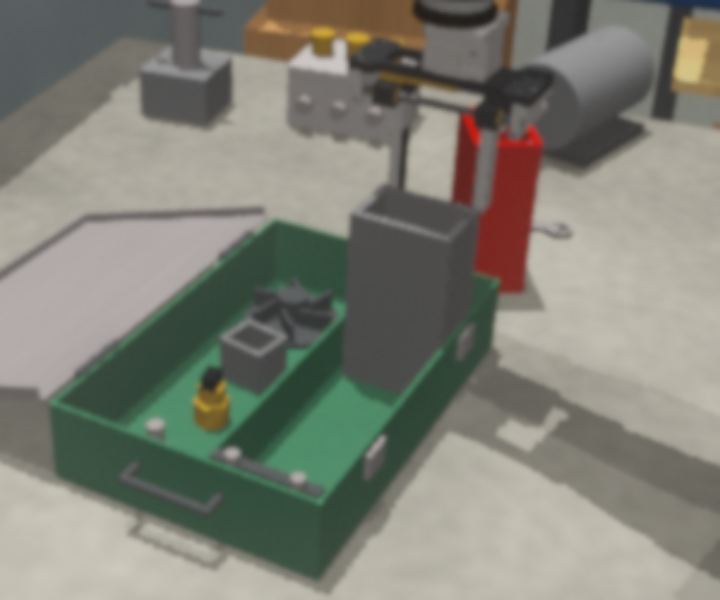

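The fingers stand behind the spacer's rear face, with tips at (398,190) and (484,205), just below its rim and clear of the red tube. I'll push gently.

Request:
arm_command --pt "0.79 4 0 0 0" --pt "0.79 8 0 0 0" --pt "0.79 12 0 0 0" --pt "0.79 15 0 0 0" --pt "0.79 18 0 0 0" --pt "0.79 21 0 0 0" --pt "0.79 24 0 0 0" --pt "0.79 27 0 0 0" --pt "0.79 30 0 0 0" --pt "0.79 33 0 0 0" --pt "0.79 36 0 0 0" --pt "0.79 39 0 0 0" --pt "0.79 42 0 0 0" --pt "0.79 45 0 0 0"

```text
clock: 5.03
eef_pos: [477.1, -86.0, 184.4]
eef_rot: [-3.142, -0.0, 1.433]
wrist_force: [-0.4, -1.4, 1.6]
finger_gap: 74.4
finger_force: 0.6
```

```bash
python3 - <<'E'
from h import *
c=imaging.camera("side")
cv2.imwrite("pics/s2.png",cv2.resize(c["img"][130:380,200:500],None,fx=2,fy=2)[:,:,::-1])
E
```

```text
(no output)
```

View pics/s2.png

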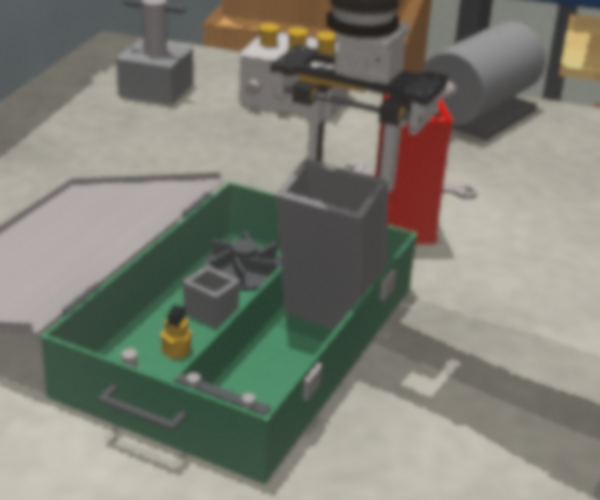

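The spacer is tilting towards the stop: its rim at (335,185) leans ahead of its base. Continue, slower near balance.

Request:
arm_command --pt "0.79 3 0 0 0" --pt "0.79 6 0 0 0" --pt "0.79 8 0 0 0" --pt "0.79 10 0 0 0" --pt "0.79 12 0 0 0" --pt "0.79 14 0 0 0" --pt "0.79 16 0 0 0" --pt "0.79 18 0 0 0" --pt "0.79 20 0 0 0" --pt "0.79 22 0 0 0" --pt "0.79 24 0 0 0" --pt "0.79 26 0 0 0" --pt "0.79 28 0 0 0" --pt "0.79 30 0 0 0" --pt "0.79 32 0 0 0" --pt "0.79 34 0 0 0" --pt "0.79 34 0 0 0" --pt "0.79 34 0 0 0" --pt "0.79 34 0 0 0" --pt "0.79 34 0 0 0"

```text
clock: 7.58
eef_pos: [481.8, -52.6, 184.4]
eef_rot: [3.142, -0.0, 1.433]
wrist_force: [-0.5, 0.1, 0.1]
finger_gap: 74.0
finger_force: 0.0
```

```bash
python3 - <<'E'
from h import *
c=imaging.camera("side")
cv2.imwrite("pics/s3.png",cv2.resize(c["img"][130:380,200:500],None,fx=2,fy=2)[:,:,::-1])
c=imaging.camera("top")
cv2.imwrite("pics/t3.png",cv2.resize(c["img"][172:322,222:422],None,fx=4,fy=4,interpolation=cv2.INTER_CUBIC)[:,:,::-1])
E
```

```text
(no output)
```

View pics/s3.png

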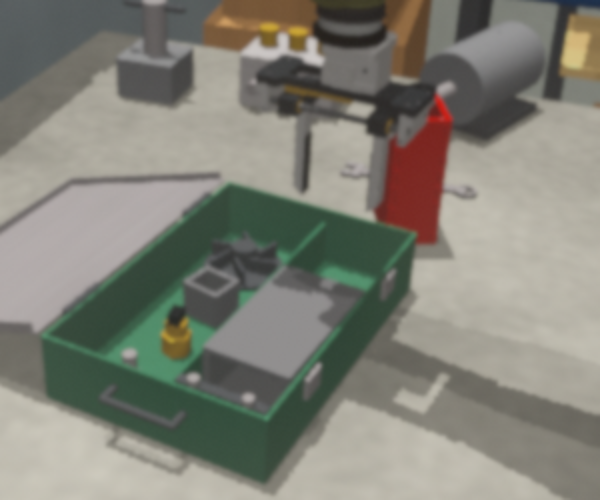

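View pics/t3.png

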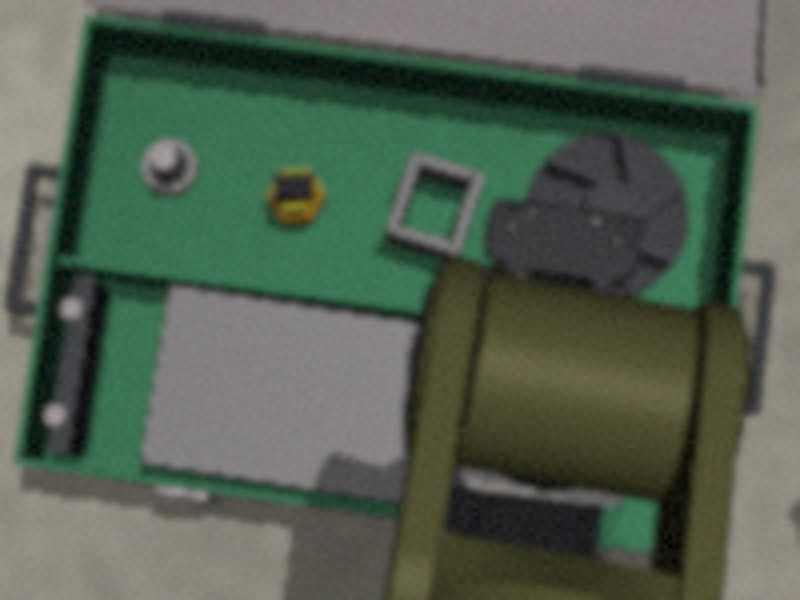

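The spacer now lies along the bay. Its leading edge runs from crop (166,285) to (144,465), and the stop's face from (103,280) to (80,455).

```bash
python3 - <<'E'
from h import *
c=imaging.camera("top")
f=lambda p:np.array(p)/4+[222,172]-.375
a=np.radians(82.1);e=np.array([np.cos(a),np.sin(a)]);n=np.array([-e[1],e[0]])
o=np.array([565.3,12.3])+69*n
for nm,p,z in(("stop",[(103,280),(80,455)],72),("front",[(168,285),(144,465)],76),("side edges",[(410,321),(410,502)],76),("walls",[(500,327)],68)):
    q=ray(c,f(p),z)[:,:2]-o;print(nm,np.c_[q@e,q@n].round(1).tolist())
s=monitor.read_state();q=s["eef_pos"][:2]-o;print("tcp",q@e,q@n)
r=trace(c,"spacer")
print([(x["p"],np.round(x["rect"],1)) for x in r])
E
```

```text
stop [[162.1, -48.5], [160.3, 50.5]]
front [[124.8, -50.1], [123.5, 51.2]]
side edges [[-12.4, -47.9], [-25.5, 51.8]]
walls [[-63.1, -52.0]]
tcp -75.76350055363905 4.837107678130561
[(0.88, array([467.9, 291.3,  78.6,  47.4])), (0.76, array([298.1, 269.4,  77.4,  50. ])), (0.58, array([319.6, 199.7, 196.2, 223.8]))]
```

Request:
arm_command --pt "0.79 -10 2 0 0" --pt "0.79 -18 3.5 0 0" --pt "0.79 -18 3.5 25 0" --pt "0.79 -18 3.5 50 0" --pt "0.79 -18 3.5 75 0" --pt "0.79 -18 3.5 95 0" --pt "0.79 -18 3.5 110 0" --pt "0.79 -18 3.5 125 0" --pt "0.79 -18 3.5 135 0" --pt "0.79 -18 3.5 140 0" --pt "0.79 -18 3.5 140 0" --pt "0.79 -18 3.5 140 0"

```text
clock: 9.28
eef_pos: [483.0, -70.9, 44.9]
eef_rot: [3.141, 0.0, 1.433]
wrist_force: [0.7, -0.3, 0.4]
finger_gap: 74.0
finger_force: 0.0
```

Request:
arm_command --pt "0.79 8 0 0 0" --pt "0.79 16 0 0 0" --pt "0.79 20 0 0 0" --pt "0.79 24 0 0 0" --pt "0.79 27 0 0 0" --pt "0.79 30 0 0 0" --pt "0.79 33 0 0 0" --pt "0.79 36 0 0 0" --pt "0.79 39 0 0 0" --pt "0.79 42 0 0 0" --pt "0.79 45 0 0 0" --pt "0.79 48 0 0 0" --pt "0.79 50 0 0 0"

```text
clock: 10.9
eef_pos: [489.6, -21.2, 44.5]
eef_rot: [-3.142, 0.0, 1.433]
wrist_force: [-0.7, -4.6, 0.7]
finger_gap: 74.3
finger_force: 2.3
```

```bash
python3 - <<'E'
from h import *
c=imaging.camera("top")
cv2.imwrite("pics/t4.png",cv2.resize(c["img"][222:312,222:342],None,fx=6,fy=6,interpolation=cv2.INTER_CUBIC)[:,:,::-1])
print(monitor.read_state()["wrist_force"])
E
```

```text
[ 0.0733606  -2.95849501  0.27744378]
```

View pics/t4.png

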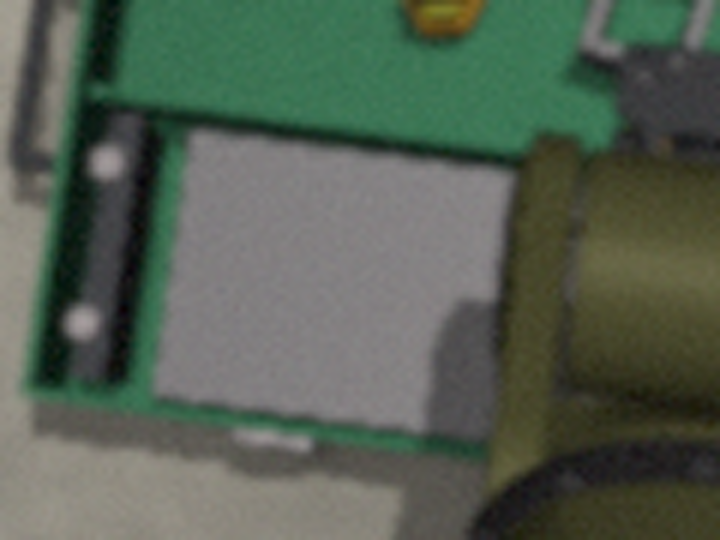

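Sliding takes about 4.6 N, and some 14 mm of gap remains. Advance 8 mm, then creep.

Request:
arm_command --pt "0.79 1.5 0 0 0" --pt "0.79 3 0 0 0" --pt "0.79 4.5 0 0 0" --pt "0.79 6 0 0 0" --pt "0.79 7 0 0 0" --pt "0.79 8 0 0 0"

```text
clock: 11.7
eef_pos: [490.7, -13.4, 44.4]
eef_rot: [-3.142, 0.0, 1.433]
wrist_force: [0.2, -5.5, 1.3]
finger_gap: 74.2
finger_force: 2.5
```

Request:
arm_command --pt "0.79 0.5 0 0 0" --pt "0.79 1 0 0 0" --pt "0.79 1.5 0 0 0" --pt "0.79 2 0 0 0"

```text
clock: 12.2
eef_pos: [491.0, -11.4, 44.5]
eef_rot: [3.142, 0.0, 1.433]
wrist_force: [-2.0, -5.3, 0.2]
finger_gap: 74.5
finger_force: 2.5
```

```bash
python3 - <<'E'
from h import *
c=imaging.camera("top")
print([ (round(x["p"],2),np.round(x["rect"],1)) for x in trace(c,"spacer")])
i=cv2.GaussianBlur(c["img"],(0,0),.7).astype(int)
for r in(255,262,270): print([tuple(v) for v in i[r,238:260]])
print(monitor.read_state()["wrist_force"])
E
```

```text
[(0.87, array([469.6, 292.8,  77.3,  46.6])), (0.57, array([269.7, 268.3,  55.6,  49.8]))]
[(np.int64(45), np.int64(54), np.int64(51)), (np.int64(57), np.int64(63), np.int64(63)), (np.int64(65), np.int64(68), np.int64(70)), (np.int64(67), np.int64(69), np.int64(71)), (np.int64(62), np.int64(64), np.int64(67)), (np.int64(50), np.int64(51), np.int64(54)), (np.int64(32), np.int64(33), np.int64(35)), (np.int64(24), np.int64(25), np.int64(27)), (np.int64(44), np.int64(44), np.int64(44)), (np.int64(82), np.int64(81), np.int64(82)), (np.int64(113), np.int64(111), np.int64(112)), (np.int64(125), np.int64(121), np.int64(123)), (np.int64(127), np.int64(124), np.int64(125)), (np.int64(129), np.int64(125), np.int64(127)), (np.int64(129), np.int64(125), np.int64(126)), (np.int64(129), np.int64(125), np.int64(126)), (np.int64(130), np.int64(126), np.int64(127)), (np.int64(129), np.int64(126), np.int64(127)), (np.int64(128), np.int64(126), np.int64(127)), (np.int64(128), np.int64(125), np.int64(127)), (np.int64(128), np.int64(125), np.int64(127)), (np.int64(129), np.int64(126), np.int64(127))]
[(np
[... 1352 characters left out ...]
3)), (np.int64(113), np.int64(109), np.int64(111)), (np.int64(126), np.int64(123), np.int64(125)), (np.int64(129), np.int64(126), np.int64(127)), (np.int64(129), np.int64(126), np.int64(127)), (np.int64(128), np.int64(126), np.int64(127)), (np.int64(128), np.int64(126), np.int64(126)), (np.int64(129), np.int64(126), np.int64(126)), (np.int64(129), np.int64(126), np.int64(127)), (np.int64(129), np.int64(126), np.int64(126)), (np.int64(130), np.int64(127), np.int64(128)), (np.int64(130), np.int64(127), np.int64(129)), (np.int64(129), np.int64(125), np.int64(128)), (np.int64(128), np.int64(125), np.int64(127)), (np.int64(129), np.int64(126), np.int64(128))]
[-0.33438755 -3.83515718  1.00860011]
```

Request:
arm_command --pt "0.79 0.5 0 0 0" --pt "0.79 1 0 0 0" --pt "0.79 1.5 0 0 0" --pt "0.79 2 0 0 0" --pt "0.79 2.5 0 0 0" --pt "0.79 3 0 0 0" --pt "0.79 3.5 0 0 0" --pt "0.79 4 0 0 0"

```text
clock: 13.3
eef_pos: [491.5, -7.5, 44.4]
eef_rot: [-3.142, 0.0, 1.433]
wrist_force: [-0.7, -4.6, 0.9]
finger_gap: 74.4
finger_force: 2.5
```

Request:
arm_command --pt "0.79 0.3 0 0 0" --pt "0.79 0.6 0 0 0" --pt "0.79 0.9 0 0 0"

```text
clock: 13.68
eef_pos: [491.7, -6.6, 44.5]
eef_rot: [3.142, 0.0, 1.433]
wrist_force: [-1.3, -5.2, 1.1]
finger_gap: 74.4
finger_force: 2.6
```

Request:
arm_command --pt "0.79 0.3 0 0 0" --pt "0.79 0.6 0 0 0" --pt "0.79 0.8 0 0 0"

```text
clock: 14.05
eef_pos: [491.8, -5.8, 44.4]
eef_rot: [-3.142, 0.0, 1.433]
wrist_force: [-0.6, -5.0, 1.6]
finger_gap: 74.3
finger_force: 2.6
```

Request:
arm_command --pt "0.79 0.2 0 0 0" --pt "0.79 0.4 0 0 0" --pt "0.79 0.6 0 0 0"

```text
clock: 14.42
eef_pos: [491.9, -5.2, 44.5]
eef_rot: [3.142, 0.0, 1.433]
wrist_force: [-0.3, -5.7, 0.5]
finger_gap: 74.4
finger_force: 2.6
```

```bash
python3 - <<'E'
from h import *
c=imaging.camera("top")
i=cv2.GaussianBlur(c["img"],(0,0),.7)[:,:,0].astype(int)
for r in(250,255,262,270,278): print(i[r,236:256].tolist())
E
```

```text
[56, 93, 125, 139, 138, 123, 96, 71, 64, 86, 112, 124, 127, 128, 128, 128, 128, 127, 127, 127]
[19, 31, 44, 58, 64, 66, 65, 66, 83, 108, 123, 127, 128, 127, 127, 128, 128, 128, 128, 128]
[31, 49, 62, 65, 65, 62, 62, 80, 108, 122, 126, 128, 128, 126, 126, 126, 128, 127, 127, 128]
[60, 66, 66, 65, 59, 59, 82, 112, 125, 127, 127, 128, 127, 126, 126, 126, 126, 128, 130, 129]
[102, 89, 73, 62, 62, 84, 111, 125, 127, 127, 126, 126, 128, 128, 126, 126, 127, 128, 128, 127]
```

Request:
arm_command --pt "0.79 0.2 0 0 0" --pt "0.79 0.4 0 0 0"

```text
clock: 14.72
eef_pos: [491.9, -4.8, 44.5]
eef_rot: [3.142, 0.0, 1.433]
wrist_force: [-0.4, -5.3, 1.1]
finger_gap: 74.1
finger_force: 2.6
```

Request:
arm_command --pt "0.79 0.2 0 0 0" --pt "0.79 0.4 0 0 0"

```text
clock: 14.98
eef_pos: [492.0, -4.4, 44.5]
eef_rot: [3.142, 0.0, 1.433]
wrist_force: [-2.0, -4.5, 0.8]
finger_gap: 73.7
finger_force: 2.6
```

Request:
arm_command --pt "0.79 0.2 0 0 0" --pt "0.79 0.4 0 0 0"

```text
clock: 15.22
eef_pos: [492.0, -4.0, 44.4]
eef_rot: [-3.142, 0.0, 1.433]
wrist_force: [-0.7, -5.0, 2.0]
finger_gap: 74.4
finger_force: 2.6
```

Request:
arm_command --pt "0.79 0.2 0 0 0" --pt "0.79 0.4 0 0 0"

```text
clock: 15.48
eef_pos: [492.1, -3.6, 44.5]
eef_rot: [-3.142, 0.0, 1.433]
wrist_force: [-1.9, -5.8, 1.4]
finger_gap: 74.3
finger_force: 2.6
```

Request:
arm_command --pt "0.79 0.2 0 0 0" --pt "0.79 0.3 0 0 0"

```text
clock: 15.72
eef_pos: [492.1, -3.3, 44.5]
eef_rot: [-3.142, 0.0, 1.433]
wrist_force: [-1.2, -4.8, 1.5]
finger_gap: 74.4
finger_force: 2.6
```

Request:
arm_command --pt "0.79 0.2 0 0 0" --pt "0.79 0.4 0 0 0"

```text
clock: 15.98
eef_pos: [492.2, -2.9, 44.5]
eef_rot: [-3.142, 0.0, 1.433]
wrist_force: [-1.1, -5.2, 1.6]
finger_gap: 74.1
finger_force: 2.6
```

Request:
arm_command --pt "0.79 0.2 0 0 0" --pt "0.79 0.3 0 0 0"

```text
clock: 16.23
eef_pos: [492.2, -2.6, 44.4]
eef_rot: [-3.142, 0.0, 1.433]
wrist_force: [-1.2, -5.1, -0.1]
finger_gap: 74.0
finger_force: 2.6
```

Request:
arm_command --pt "0.79 0.2 0 0 0" --pt "0.79 0.3 0 0 0"

```text
clock: 16.48
eef_pos: [492.2, -2.3, 44.4]
eef_rot: [-3.142, 0.0, 1.433]
wrist_force: [-0.6, -4.4, 1.6]
finger_gap: 74.3
finger_force: 2.6
```

Request:
arm_command --pt "0.79 0.2 0 0 0" --pt "0.79 0.4 0 0 0"

```text
clock: 16.73
eef_pos: [492.3, -2.1, 44.5]
eef_rot: [-3.142, 0.0, 1.433]
wrist_force: [-1.1, -8.4, 0.7]
finger_gap: 74.1
finger_force: 3.7
```

Request:
arm_command --pt "0.79 0.2 0 0 0" --pt "0.79 0.3 0 0 0"

```text
clock: 16.98
eef_pos: [492.3, -2.0, 44.5]
eef_rot: [-3.142, 0.001, 1.433]
wrist_force: [-0.8, -8.9, 2.1]
finger_gap: 74.4
finger_force: 4.8
```

```bash
python3 - <<'E'
from h import *
c=imaging.camera("top")
i=cv2.GaussianBlur(c["img"],(0,0),.7)[:,:,0].astype(int)
for r in(250,255,262,270,278): print(i[r,236:256].tolist())
E
```

```text
[54, 93, 125, 140, 138, 124, 102, 90, 101, 118, 126, 128, 128, 127, 127, 127, 128, 129, 128, 129]
[18, 30, 45, 58, 64, 67, 77, 96, 115, 125, 128, 128, 127, 128, 128, 128, 129, 128, 128, 128]
[34, 50, 61, 65, 67, 75, 94, 114, 124, 127, 127, 127, 126, 126, 128, 128, 128, 128, 127, 128]
[60, 66, 67, 69, 80, 99, 116, 125, 127, 127, 126, 126, 126, 127, 129, 129, 128, 127, 128, 127]
[101, 91, 82, 92, 110, 123, 126, 126, 127, 128, 127, 127, 128, 127, 127, 128, 128, 127, 128, 129]
```

Contact: the gap is closed and the total has risen to about 9.5 N, roughly 4.5 N of it on the stop. Add about 5 N and hold.

Request:
arm_command --pt "0.79 0.1 0 0 0" --pt "0.79 0.2 0 0 0" --pt "0.79 0.3 0 0 0" --pt "0.79 0.3 0 0 0"

```text
clock: 17.52
eef_pos: [492.3, -2.0, 44.4]
eef_rot: [-3.141, 0.001, 1.433]
wrist_force: [-2.5, -11.6, 1.5]
finger_gap: 74.2
finger_force: 6.0
```

Request:
arm_command --pt "0.79 0.1 0 0 0" --pt "0.79 0.2 0 0 0" --pt "0.79 0.25 0 0 0" --pt "0.79 0.25 0 0 0" --pt "0.79 0.25 0 0 0" --pt "0.79 0.25 0 0 0" --pt "0.79 0.25 0 0 0" --pt "0.79 0.25 0 0 0" --pt "0.79 0.25 0 0 0"

```text
clock: 18.65
eef_pos: [492.3, -2.0, 44.5]
eef_rot: [-3.141, 0.001, 1.433]
wrist_force: [-1.8, -13.6, 2.2]
finger_gap: 74.3
finger_force: 7.2
```

Total 14 N less about 5 N of friction leaves about 9 N on the stop, held for about 0.8 s. Back off and rise.

Request:
arm_command --pt "0.79 -0.5 0 0 0" --pt "0.79 -2 0 0 0" --pt "0.79 -5 0 0 0" --pt "0.79 -12 0 0 0" --pt "0.79 -25 0 0 0" --pt "0.79 -30 0 -20 0" --pt "0.79 -30 0 -60 0" --pt "0.79 -30 0 -110 0" --pt "0.79 -30 0 -160 0" --pt "0.79 -30 0 -200 0" --pt "0.79 -100 0 -230 0" --pt "0.79 -150 0 -250 0" --pt "0.79 -150 0 -250 0" --pt "0.79 -150 0 -250 0" --pt "0.79 -150 0 -250 0"

```text
clock: 20.52
eef_pos: [471.8, -148.7, 293.8]
eef_rot: [-3.141, -0.0, 1.434]
wrist_force: [-0.0, -0.5, 0.2]
finger_gap: 74.2
finger_force: 0.0
```

```bash
python3 - <<'E'
from h import *
c=imaging.camera("top")
cv2.imwrite("pics/t5.png",cv2.resize(c["img"][172:322,222:422],None,fx=4,fy=4,interpolation=cv2.INTER_CUBIC)[:,:,::-1])
i=cv2.GaussianBlur(c["img"],(0,0),.7)[:,:,0].astype(int)
for r in(250,255,262,270,278): print(i[r,236:256].tolist())
E
```

```text
[56, 96, 129, 145, 142, 126, 105, 93, 103, 119, 128, 130, 130, 130, 131, 131, 130, 131, 132, 131]
[15, 30, 47, 62, 69, 70, 78, 98, 119, 129, 130, 130, 130, 131, 131, 130, 130, 132, 132, 131]
[33, 49, 61, 68, 70, 76, 96, 117, 128, 130, 132, 132, 131, 130, 130, 130, 131, 132, 132, 132]
[62, 69, 70, 72, 83, 102, 120, 128, 130, 129, 129, 130, 129, 130, 131, 131, 132, 132, 131, 132]
[105, 93, 85, 96, 115, 126, 129, 129, 129, 130, 130, 130, 130, 131, 131, 131, 132, 131, 131, 131]
```

View pics/t5.png

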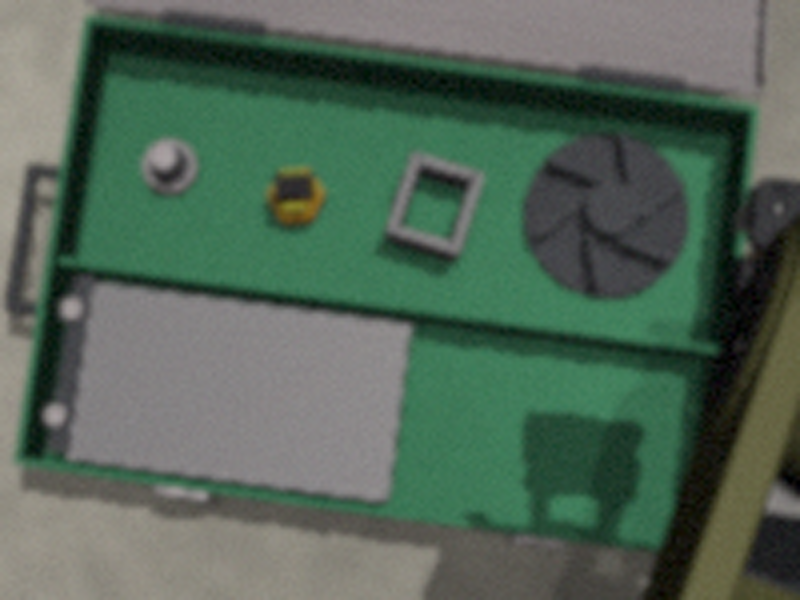

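The spacer lies flush against the stop, its leading edge at crop (90,280)–(68,460). The gripper is clear and the other parts in the chest are where they were.

```bash
python3 -c "
from cell import job
print(job.sign_off())"
```

```text
the job is handed in; nothing more can be done
None
```

The grey spacer was tipped over, slid against the stop, bedded there at about 9 N for roughly 0.8 s and let go; the job is handed in, and no verdict was shown.

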